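# Clamp down the lid of an anaerobic culture jar

## Robot

A 7-joint arm with a two-finger parallel gripper is mounted at the origin on the work surface. World frame = base frame: x ahead of the robot, y to its left, z up, the work surface at z = 0. Lengths are in mm, angles in rad, forces in N, time in s.
With the tool pointing down it reaches from about 425 to 975 mm from the base axis. Payload 16.7 kg.
Tool frame: the origin (TCP) lies midway between the tips of the shut fingers; the grasp point (between the pads) lies 19 mm behind it (tcp_to_grasp is the distance from the TCP to the grasp point, in mm); z points along the fingers, x is the direction in which the jaws open and shut, and the axes are right-handed (so a half turn about z gives the same grasp; the last joint's range is limited). The gripper opens to 85 mm and grips with 20 to 120 N. Pads are 22 mm wide; open, the fingers measure 114 mm over their backs; the gripper's body (76 mm by 85 mm) begins 54 mm behind the grasp point. The pads swing forward as they close: fully open they stand 13 mm farther back than shut.
Start: joints at [-1.353, 0.426, 0.074, 1.606, -0.034, 1.111, -0.067], TCP at [242.078, 630.059, 231.302] pointing down, gripper open.
Joint ranges: [-2.85, 2.85], [-0.5, 2.14], [-1.23, 1.37], [0.21, 2.46], [-1.02, 4.16], [0.16, 2.05], [-2.73, 2.73]. Speed limits (rad/s): [1.89, 1.89, 2.39, 2.39, 3.01, 3.01, 3.01].

## Interface

Orientations are given as a rotation vector (axis times angle).
In Python, from workcell import get_state, read_camera, job_done, tcp_to_grasp gives the robot as it stands.
- The arm moves only by the tool carry_out, never from a script. Its argument "increments" is a list of rows, each a list of 3 entries, a list of its own where there are three numbers: the shift along the tool's x, y, z in m, then the turn, a rotation vector about the tool's x, y, z in rad, then the closure in counts, from 0 (fully open) to 255 (shut). A call has 1 to 20 rows; each row shifts and turns the commanded pose from where the row before left it, along the tool's axes as they then stand; what a row does not reach is not made up. A row lasts 1/8 s, in which the tool goes at most 62.5 mm and 10.7 degrees, less where a joint would pass 70% of its speed; a pose out of reach is approached as far as the arm can. A call is refused whole if a number of a shift passes 0.0625 or a number of a turn 0.188, either way. A call with a gripper value outside its range is refused whole. The fingers move at their own pace and stop on an object; "squeeze" is the grip in N (left out, the last holds). Time passes only in rows, so rows that do not move let the fingers close. It gives the time, the measured TCP pose, the force and the opening at its end, in the units of the state.
- get_state(): the state, without advancing time (a new reading comes with each control period).
- read_camera(name): name is "scene" or "top" or "wrist"; returns a dict with "frame" (480x640x3 uint8, red, green, blue), "fovy" (degrees; the focal length in pixels is half the picture's height over the tangent of half this angle, whatever the lens; pixels are square), "cx", "cy" (the principal point, pixels), "dist_coeffs" ([k1, k2, p1, p2, k3] as OpenCV has them; the pictures are not rectified), "xyz" and "rotation" of the camera in the world; the wrist camera has in their place "tool_from_camera" (4x4, takes a point from camera to tool coordinates, whose origin is the TCP and whose axes are the tool frame's). Camera axes: x right, y down, z forward; pixel columns grow to the right and rows downward; lengths in mm; the calibration is good to about 2 mm. A picture is of the moment at which its call begins: read the wrist's pose just before it. There is no depth.
- job_done(): hands the job in, once; it reports no verdict.
The state is a dict: "clock": time; "q": joint angles; "dq": joint speeds; "joint_efforts": joint torques, N m; "eef_pos": TCP position; "tool_rot": TCP orientation; "contact_force": force on the tool from outside, world axes, zero at the start; "moment": the same for the moment, N m; "grip_width": opening from 0.0 (shut) to 1.0 (fully open).
Only numpy, scipy, OpenCV 4.12 (cv2) and the standard library are available. Lean on these libraries where they do the work, as an engineer would, in place of code of your own. Each camera call takes 0.05 s, during which the arm holds its last target. There are 200 camera calls.

## Task

Close up the loaded anaerobic jar: swing its clamp bar across the lid until the hooked end is home on the catch stud, then turn the handwheel clockwise until the screw's foot just touches the lid, and give it a quarter turn more to squeeze the seal. Not much tighter than that, or the plastic jar cracks; then let go, and leave the other things on the bench where they are.

Things in the scene. Friction and masses are not known exactly. Their poses are not given: they have to be found in the camera images.
- jar: Clear plastic culture jar full of petri dishes, 120 mm across, fixed to the bench, its steel lid (132 mm across, flat top about 150 mm up) already on. Origin on its axis at bench height, z up. A steel collar carries two upright posts with tops 207 mm up: the pivot post at (0, +82) mm in the jar's x, y and the catch stud at (0, -82) mm
- lid_boss (a point): Nominal centre of the top of the metal boss (36 mm across) in the middle of the lid, 172 mm above the bench, as on the drawing. The true top is anywhere from 169 to 175 mm up, because the rubber seals differ in thickness, so first touch must be felt at the handle. The plastic jar cracks above 150 N on the lid
- bar (a joint): Angle of the steel clamp bar about the vertical pivot post (rad): 0 = across the lid with the hooked end home on the catch stud (hard stop); it grows counter-clockwise seen from above as the bar swings out to the jar's +x side, to 1.5 at most. Starts at 0.8 to 1.2. It swings level, stiffly (about 0.8 N m, 4 N at its end), and stays where it is left
- bar_end (a point): Point in the tail of the bar, past the hook, 195 mm from the pivot axis at mid-height (193 mm above the bench); axes turn with the bar: y along it towards the pivot; to close it, push its +x side towards its -x. The bar is 24 mm wide, 14 mm thick (186 to 200 mm up) and ends 209 mm from the pivot; the tail is free on all sides, nothing below it down to 130 mm
- screw: Clamp screw upright through the bar's hub (top 205 mm up), 82 mm from the pivot, with a spoked handwheel 90 mm across, 8 mm thick. Origin on the screw's axis at the wheel's top face, about 236 mm up at the start; z up, x towards the handle. Clockwise seen from above drives it down, 10 mm a turn. It runs stiffly but evenly at about 0.27 N m and stays where it is left
- handle (a point): Middle of the wheel's upright black handle, 18 mm across, 3 to 40 mm above the wheel, 35 mm from the screw's axis; it revolves on its pin, so it can be held and led round in a circle. Free running takes 6 to 8 N along the circle; after touch this climbs steadily, by about 3.3 N per radian
- foot (a point): Centre of the underside of the screw's flat foot pad (24 mm across), on its axis, 60 mm below the wheel's top face. From the start it takes 0.07 to 0.8 of a turn until it touches the boss. Then the force on the lid climbs by about 50 to 60 N per radian: some 80 to 90 N at a quarter turn
- plates: Stack of six petri dishes, 90 mm across, 90 mm tall, beside the jar on its -y side. Bystander; origin under its centre
- dish: Single petri dish, 90 mm across, 15 mm tall, on the far side of the jar. Bystander; origin under its centre
- marker: Marker pen, 130 mm long, 12 mm thick, lying near the jar. Bystander; origin under its middle, x along it
- reagent: Amber reagent bottle, 72 mm across, 150 mm tall, on the left. Bystander; origin under its centre
- sprayer: White spray bottle with a trigger head, 68 mm across, 216 mm tall, on the left. Bystander; origin under its centre
- tipbox: Box of pipette tips, 120 x 85 x 66 mm, on the right. Bystander; origin under its centre
- beaker: Glass beaker, 72 mm across, 95 mm tall, on the right. Bystander; origin under its centre

How it is judged:
By the outcome, as a careful person would: the job done as asked, in the order asked, and still so for the second after the job is handed in, with the robot touching nothing.
It also fails if it takes over 69 s, if anything falls off the work surface, if the arm or the gripper's body presses on something with over 40 N, if the wrist force passes 120 N, or if a joint passes its speed limit or range.

## Working session

There is one attempt and no reset: what is moved stays moved. The work goes in short steps, Python scripts to look and compute and a tool call to move; the robot and the scene stay as the last step left them, time stands still between calls to the robot, and variables do not carry over. Pictures are saved under pics/ and viewed, about 8 in all and at most 12, crops included, and the job is handed in when it is done.

Besides the shell and the picture viewer there is one more tool, called after "Request:" as a command line: name --argument value ..., lists and objects as JSON in quotes. carry_out: Moves the arm, as the interface text tells. Its arguments: {"type":"object","properties":{"increments":{"type":"array"},"squeeze":{"type":"number"}},"required":["increments"]}

```bash
mkdir -p pics; ls; cat > h.py <<'E'
import numpy as np, cv2
from workcell import get_state, read_camera, job_done, tcp_to_grasp
def K(c):
    f=240/np.tan(np.radians(c["fovy"])/2); return np.array([[f,0,c["cx"]],[0,f,c["cy"]],[0,0,1.]])
def pose(c,s=None):
    if "xyz" in c:
        R=np.array(c["rotation"],float); 
        if R.shape!=(3,3): R=cv2.Rodrigues(R)[0]
        return R,np.array(c["xyz"],float)
    T=np.array(c["tool_from_camera"]); Rt=cv2.Rodrigues(np.array(s["tool_rot"],float))[0]
    return Rt@T[:3,:3], Rt@T[:3,3]+np.array(s["eef_pos"])
def ray(c,uv,s=None):
    R,t=pose(c,s); p=cv2.undistortPoints(np.array([[uv]],float),K(c),np.array(c["dist_coeffs"],float))[0,0]
    return t,R@np.array([p[0],p[1],1.])
def onz(c,uv,z,s=None):
    t,d=ray(c,uv,s); return t+d*(z-t[2])/d[2]
def proj(c,P,s=None):
    R,t=pose(c,s); Q=(np.atleast_2d(P)-t)@R
    return cv2.projectPoints(Q.reshape(-1,1,3),np.zeros(3),np.zeros(3),K(c),np.array(c["dist_coeffs"],float))[0][:,0]
def save(c,n): cv2.imwrite("pics/"+n,c["frame"][:,:,::-1])
E
python3 - <<'E'
from h import *
s=get_state(); print(s, tcp_to_grasp)
for n in("scene","top"):
    c=read_camera(n); save(c,n+"0.png"); print(n,c["fovy"],c["xyz"],c["rotation"],c["dist_coeffs"])
E
```

```text
pics
{'clock': 0.0, 'q': array([-1.35350546,  0.42675001,  0.0738858 ,  1.60661431, -0.03405815,
        1.11079187, -0.06712676]), 'dq': array([-0.00012489, -0.00091287,  0.00161901,  0.00062825, -0.00012726,
       -0.00123105,  0.00113409]), 'joint_efforts': array([ 1.46393420e-03, -9.49837947e+01,  3.76211867e+00, -4.63508034e+01,
        1.95640133e-02,  1.01658612e-02,  2.37487222e-05]), 'eef_pos': array([241.98313439, 629.69685964, 230.59641846]), 'tool_rot': array([ 2.58866767e+00,  1.77848734e+00, -1.54400031e-03]), 'contact_force': array([ 1.21426829,  0.01880856, -0.28986729]), 'moment': array([0.01860804, 0.00254438, 0.01713018]), 'grip_width': 0.9991238603361016} 18.700000000000003
scene 42.68748780826094 [1435.62951692  553.92448817 1276.45914284] [-1.27249409 -2.27630572  0.8947774 ] [-0.10683045  0.          0.          0.          0.        ]
top 48.26286558990736 [ 288.17767706   -3.7576516  1357.17380496] [-2.20613879  2.00037474 -0.21931266] [-0.02194314  0.          0.          0.          0.        ]
```

View pics/scene0.png

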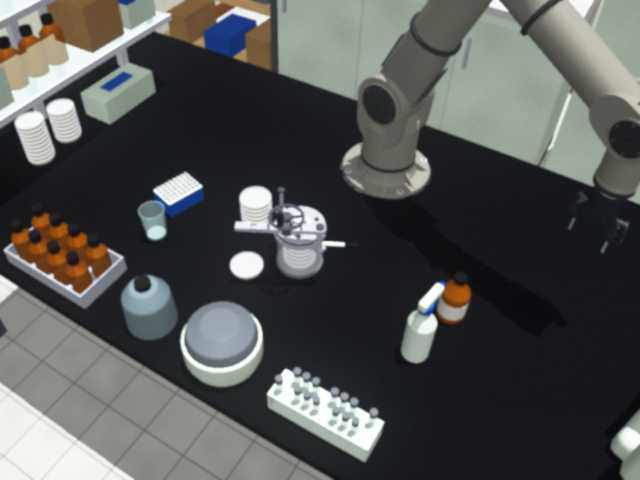

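View pics/top0.png

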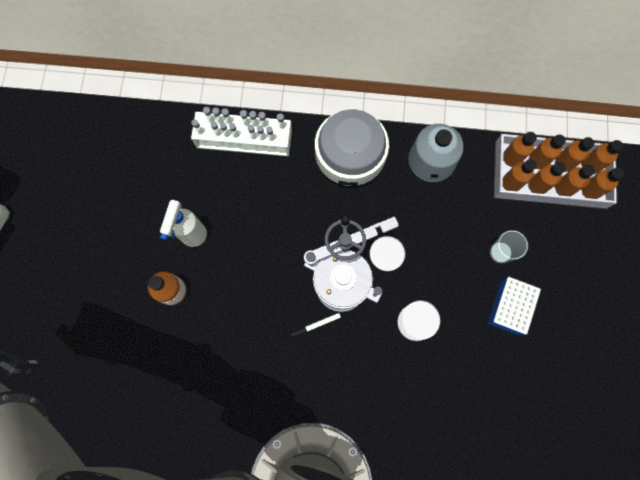

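Scene: the jar is near the middle, at (300,240). Top view: pivot post about (311,257), catch stud (375,294), bar tail (395,224), wheel (345,240), handle knob (346,220). I'll enlarge the jar region.

```bash
python3 - <<'E'
from h import *
c=read_camera("top")
im=c["frame"][200:350,270:460,::-1]; cv2.imwrite("pics/topz.png",cv2.resize(im,None,fx=4,fy=4,interpolation=cv2.INTER_CUBIC))
for n,uv,z in [("pivot",(311,257),207),("stud",(376,293),207),("lid",(343,277),172),("wheel",(345,240),236),("handle",(345,220),276),("tail",(393,225),200)]: print(n,onz(c,uv,z).round(1))
E
```

```text
pivot [512.8  45.5 207. ]
stud [ 447.8 -102.2  207. ]
lid [481.3 -28.9 172. ]
wheel [551.3 -24.6 236. ]
handle [584.7 -20.  276. ]
tail [ 604.6 -128.8  200. ]
```

View pics/topz.png

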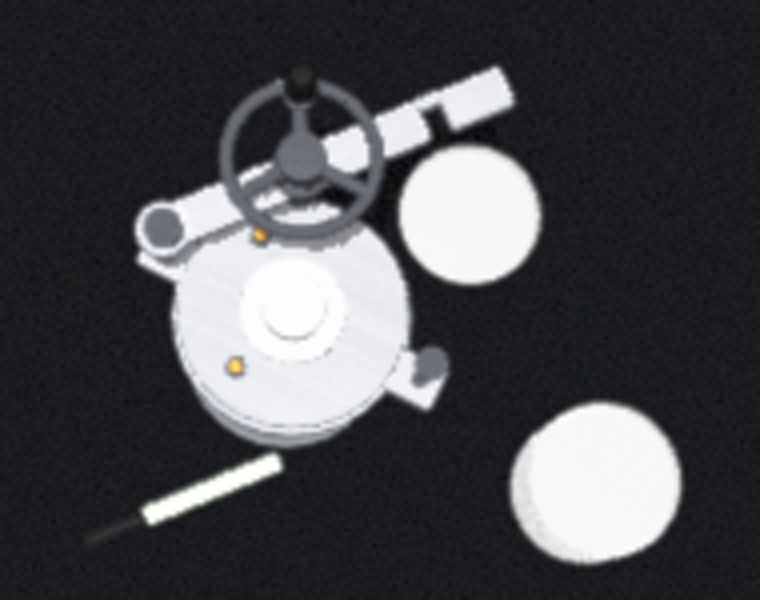

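Enlarged top view: pivot (163,228), stud top (432,361), wheel hub (301,156), handle top (303,76), tail end (507,85) and boss (295,308). Dish and plates are both lower than the bar.

```bash
cat > geo.py <<'E'
from h import *
c=read_camera("top")
P=lambda u,v,z:onz(c,(270+u/4-.375,200+v/4-.375),z)
piv=P(163,228,207);st=P(432,361,207);w=P(301,156,236);h=P(303,76,276);t=P(507,85,200);b=P(295,308,172)
print(piv,st,w,h,t,b,sep="\n")
print("piv-stud",np.linalg.norm((piv-st)[:2]),"piv-w",np.linalg.norm((piv-w)[:2]),"w-h",np.linalg.norm((h-w)[:2]),"piv-t",np.linalg.norm((piv-t)[:2]))
jc=(piv+st)/2; print("jc",jc)
yj=(piv-st)[:2];yj/=np.linalg.norm(yj); print("jar yaw",np.degrees(np.arctan2(yj[1],yj[0]))-90)
yb=(piv-t)[:2]; yw=(piv-w)[:2]
a=lambda v:np.arctan2(v[1],v[0]); print("bar ang",a(yb)-a(yj),a(yw)-a(yj))
E
python3 geo.py
```

```text
[513.51464153  46.9929609  207.        ]
[ 454.8670409 -105.1954634  207.       ]
[554.33700813 -24.01467985 236.        ]
[587.70421768 -20.48954184 276.        ]
[ 614.80596252 -135.67984082  200.        ]
[482.2168806  -29.65382188 172.        ]
piv-stud 163.09769327270047 piv-w 81.90574253270474 w-h 33.55290257864338 piv-t 208.87624133651212
jc [484.19084121 -29.10125125 207.        ]
jar yaw -21.074755539092592
bar ang 0.8741122824254821 0.8895837797138932
```

Request:
carry_out --increments '[[[0,0,-0.05],[0,0,0],255],[[0,0,-0.05],[0,0,0],255],[[-0.028,0.028,0],[0,0,0],255],[[-0.028,0.028,0],[0,0,0],255],[[-0.028,0.028,0],[0,0,0],255],[[-0.028,0.028,0],[0,0,0],255]]'

```text
clock: 0.95
eef_pos: [306.9, 484.1, 331.2]
tool_rot: [2.589, 1.779, -0.0]
contact_force: [0.7, 0.7, 0.1]
grip_width: -0.004
```

```bash
cat > push.py <<'E'
from h import *
piv=np.array([513.5,47]); yaw=np.radians(-21.07)
s=get_state(); R=cv2.Rodrigues(np.array(s["tool_rot"]))[0]; p=np.array(s["eef_pos"]); print(p,s["q"].round(2))
def tcp(th,r):
    a=yaw+th; x=np.array([np.cos(a),np.sin(a)]); y=np.array([-x[1],x[0]])
    return np.r_[piv-195*y+(12+r)*x,180]
q=tcp(.88,45); print("start",q,"tool delta",(R.T@(q-p)).round(1))
prev=q
for th,r in [(.88,16)]+[(t,15) for t in np.arange(.8,-.01,-.1)]:
    n=tcp(th,r); print(round(th,2),n.round(0),(R.T@(n-prev)).round(1)); prev=n
E
python3 push.py
```

```text
[306.850604   484.05720629 331.23331828] [-1.23  0.18  0.13  1.72 -0.02  1.24  0.11]
start [658.76223712 -95.03127285 180.        ] tool delta [-414.3  536.2  151.2]
0.88 [ 633. -109.  180.] [-22.3 -18.5   0. ]
0.8 [ 620. -119.  180.] [-13.8  -9.5   0. ]
0.7 [ 603. -129.  180.] [-15.2 -12.4   0. ]
0.6 [ 585. -137.  180.] [-13.9 -13.9   0. ]
0.5 [ 566. -143.  180.] [-12.5 -15.2   0. ]
0.4 [ 547. -147.  180.] [-10.9 -16.4   0. ]
0.3 [ 527. -149.  180.] [ -9.2 -17.4   0. ]
0.2 [ 508. -150.  180.] [ -7.4 -18.2   0. ]
0.1 [ 488. -148.  180.] [ -5.6 -18.9   0. ]
0.0 [ 469. -145.  180.] [ -3.7 -19.3   0. ]
```

Request:
carry_out --increments '[[[-0.025,0.032,0],[0,0,0],255],[[-0.025,0.032,0],[0,0,0],255],[[-0.025,0.032,0],[0,0,0],255],[[-0.025,0.032,0],[0,0,0],255],[[-0.025,0.032,0],[0,0,0],255],[[-0.025,0.032,0],[0,0,0],255],[[-0.025,0.032,0],[0,0,0],255],[[-0.025,0.032,0],[0,0,0],255],[[-0.025,0.032,0],[0,0,0],255],[[-0.025,0.032,0],[0,0,0],255],[[-0.025,0.032,0],[0,0,0],255],[[-0.025,0.032,0],[0,0,0],255],[[-0.025,0.032,0],[0,0,0],255],[[-0.025,0.032,0],[0,0,0],255],[[-0.025,0.032,0],[0,0,0],255],[[-0.02,0.03,0],[0,0,0],255],[[-0.02,0.026,0],[0,0,0],255],[[0,0,0],[0,0,0],255]]'

```text
clock: 3.2
eef_pos: [658.2, -97.0, 330.8]
tool_rot: [2.592, 1.774, -0.002]
contact_force: [-0.8, -0.4, -0.2]
grip_width: 0.002
```

```bash
python3 push.py|head -3; python3 - <<'E'
from h import *
c=read_camera("wrist"); save(c,"w1.png")
E
```

```text
[658.24665395 -96.98353117 330.75810595] [-0.37  0.38  0.59  1.53 -0.22  1.29  1.44]
start [658.76223712 -95.03127285 180.        ] tool delta [  2.3  -0.2 150.8]
0.88 [ 633. -109.  180.] [-22.4 -18.4   0. ]
```

View pics/w1.png

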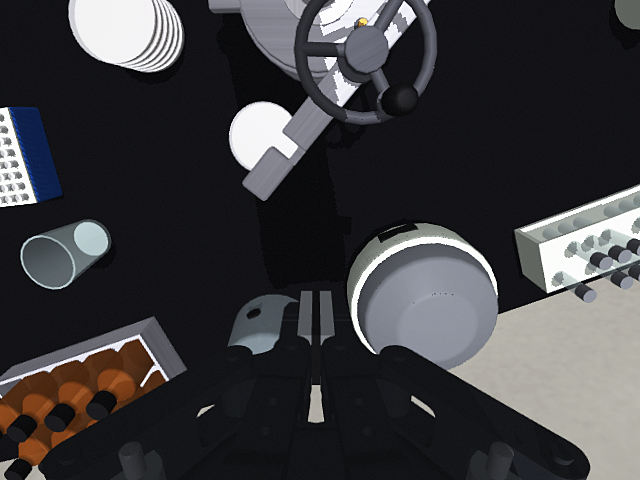

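Wrist view: fingertips at (317,295), bar tail end at (262,185), and a bowl-shaped device at (425,310) near the descent. I'll descend a bit closer to the bar.

Request:
carry_out --increments '[[[-0.011,-0.011,0.01],[0,0,0],255],[[0,0,0.028],[0,0,0],255],[[0,0,0.028],[0,0,0],255],[[0,0,0.028],[0,0,0],255],[[0,0,0.028],[0,0,0],255],[[0,0,0.026],[0,0,0],255],[[0,0,0],[0,0,0],255],[[0,0,0],[0,0,0],255]]'

```text
clock: 4.25
eef_pos: [644.1, -100.2, 184.5]
tool_rot: [2.588, 1.779, 0.001]
contact_force: [-0.5, -0.0, 1.1]
grip_width: 0.002
```

```bash
python3 - <<'E'
from h import *
c=read_camera("scene"); cv2.imwrite("pics/s1.png",cv2.resize(c["frame"][160:320,210:370,::-1],None,fx=3.5,fy=3.5,interpolation=cv2.INTER_CUBIC)); print(get_state()["eef_pos"],get_state()["contact_force"])
E
```

```text
[ 644.28245638 -100.36166865  184.68954671] [0.83363212 0.03740642 0.09381797]
```

View pics/s1.png

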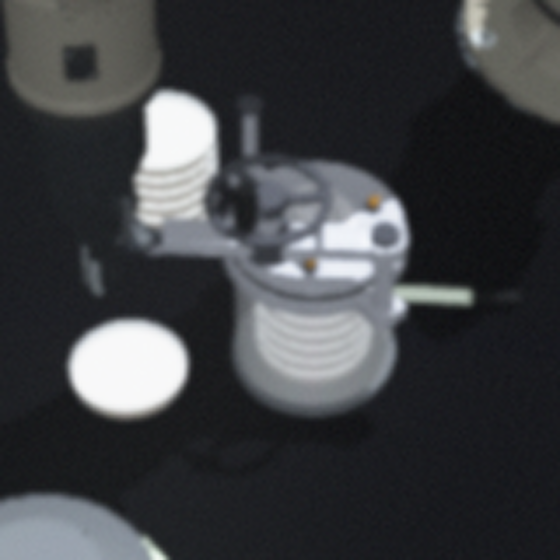

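Scene crop: the bar is at its starting angle, its tail just left of the wheel at (150,235), and the fingers (black on black) are at about (90,270). I'll lower slightly and start pushing.

Request:
carry_out --increments '[[[0,0,0.008],[0,0,0],255],[[-0.006,-0.0035,0],[0,0,0],255],[[-0.006,-0.0035,0],[0,0,0],255],[[-0.007,-0.005,0],[0,0,0],255],[[-0.007,-0.005,0],[0,0,0],255],[[-0.0076,-0.0062,0],[0,0,0],255],[[-0.0076,-0.0062,0],[0,0,0],255]]'

```text
clock: 5.18
eef_pos: [601.0, -128.7, 175.4]
tool_rot: [2.589, 1.779, 0.001]
contact_force: [2.1, 4.6, 0.0]
grip_width: -0.0
```

Request:
carry_out --increments '[[[-0.007,-0.007,0],[0,0,0],255],[[-0.007,-0.007,0],[0,0,0],255],[[-0.0063,-0.0076,0],[0,0,0],255],[[-0.0063,-0.0076,0],[0,0,0],255],[[-0.0055,-0.0082,0],[0,0,0],255],[[-0.0055,-0.0082,0],[0,0,0],255],[[-0.0046,-0.0087,0],[0,0,0],255],[[-0.0046,-0.0087,0],[0,0,0],255]]'

```text
clock: 6.18
eef_pos: [525.3, -149.7, 175.3]
tool_rot: [2.589, 1.779, -0.0]
contact_force: [4.2, 2.4, -0.6]
grip_width: 0.003
```

```bash
python3 - <<'E'
from h import *
c=read_camera("top"); cv2.imwrite("pics/t2.png",cv2.resize(c["frame"][200:350,270:460,::-1],None,fx=3.5,fy=3.5,interpolation=cv2.INTER_CUBIC)); print(get_state()["eef_pos"],get_state()["contact_force"])
E
```

```text
[ 524.10484751 -150.0983281   175.29787221] [ 1.84076975 -0.19573201  0.10480766]
```

View pics/t2.png

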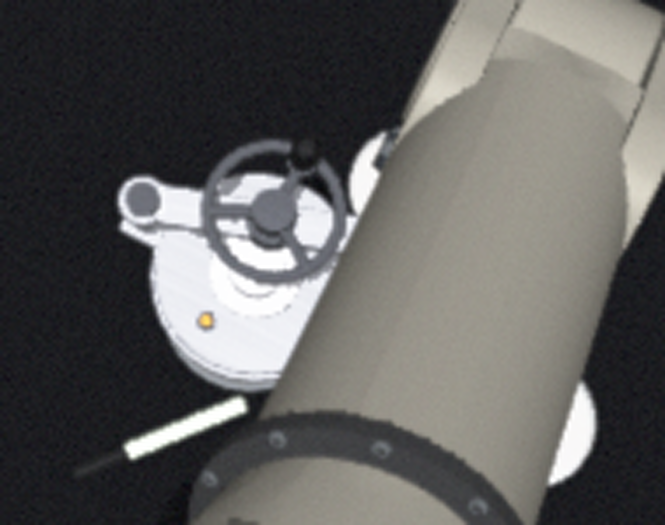

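Top view: the bar has swung with the wheel, hub now at (272,210), with the arm over the tail. I'll continue to the stop.

Request:
carry_out --increments '[[[-0.0037,-0.0091,0],[0,0,0],255],[[-0.0037,-0.0091,0],[0,0,0],255],[[-0.0028,-0.0095,0],[0,0,0],255],[[-0.0025,-0.008,0],[0,0,0],255],[[-0.001,-0.005,0],[0,0,0],255],[[-0.001,-0.005,0],[0,0,0],255],[[0,0,0],[0,0,0],255]]'

```text
clock: 7.1
eef_pos: [477.4, -147.0, 175.3]
tool_rot: [-2.589, -1.779, 0.001]
contact_force: [0.3, -0.2, 0.0]
grip_width: -0.005
```

Request:
carry_out --increments '[[[-0.001,-0.004,0],[0,0,0],255],[[-0.0005,-0.003,0],[0,0,0],255]]'

```text
clock: 7.35
eef_pos: [470.9, -145.9, 175.3]
tool_rot: [2.589, 1.779, 0.0]
contact_force: [4.1, 0.3, -1.3]
grip_width: 0.001
```

Request:
carry_out --increments '[[[0,-0.002,0],[0,0,0],255],[[0,-0.002,0],[0,0,0],255]]'

```text
clock: 7.6
eef_pos: [467.0, -144.6, 175.4]
tool_rot: [2.589, 1.779, -0.0]
contact_force: [4.7, -1.4, -0.2]
grip_width: -0.002
```

Request:
carry_out --increments '[[[0,-0.002,0],[0,0,0],255],[[0,0,0],[0,0,0],255]]'

```text
clock: 7.85
eef_pos: [464.9, -143.8, 175.3]
tool_rot: [-2.589, -1.779, 0.001]
contact_force: [0.9, -1.7, 0.3]
grip_width: 0.004
```

Request:
carry_out --increments '[[[0,-0.002,0],[0,0,0],255]]'

```text
clock: 7.98
eef_pos: [463.4, -143.2, 175.3]
tool_rot: [2.589, 1.779, -0.0]
contact_force: [3.2, -3.8, -0.4]
grip_width: 0.0
```

Request:
carry_out --increments '[[[0,-0.0015,0],[0,0,0],255]]'

```text
clock: 8.1
eef_pos: [462.2, -142.8, 175.4]
tool_rot: [2.589, 1.778, 0.0]
contact_force: [10.0, -6.9, -6.3]
grip_width: 0.003
```

Request:
carry_out --increments '[[[0,-0.0015,0],[0,0,0],255]]'

```text
clock: 8.22
eef_pos: [462.2, -142.7, 175.7]
tool_rot: [2.587, 1.777, 0.003]
contact_force: [19.4, -11.5, -15.5]
grip_width: 0.001
```

The bar hit its hard stop: motion stopped at 462 mm and the force rose to over 20 N. I'll back off, rise and look.

Request:
carry_out --increments '[[[0,0.01,0],[0,0,0],255],[[0,0.025,0],[0,0,0],255],[[0,0.02,-0.03],[0,0,0],255],[[0,0.02,-0.05],[0,0,0],120],[[0.02,0.02,-0.05],[0,0,0],0],[[0.03,0.02,-0.03],[0,0,0],0],[[0.03,0.02,-0.01],[0,0,0],0],[[0,0,0],[0,0,0],0],[[0,0,0],[0,0,0],0]]'

```text
clock: 9.35
eef_pos: [614.7, -115.9, 344.6]
tool_rot: [-2.589, -1.778, 0.002]
contact_force: [-1.2, -0.8, -0.5]
grip_width: 1.0
```

```bash
python3 - <<'E'
from h import *
s=get_state();c=read_camera("wrist"); save(c,"w2.png"); print(s["eef_pos"],s["contact_force"])
import pickle; pickle.dump((s,c),open("w2.pkl","wb"))
E
```

```text
[ 614.72122787 -115.85149877  344.60758579] [-1.16982963 -0.76375105 -0.50921434]
```

View pics/w2.png

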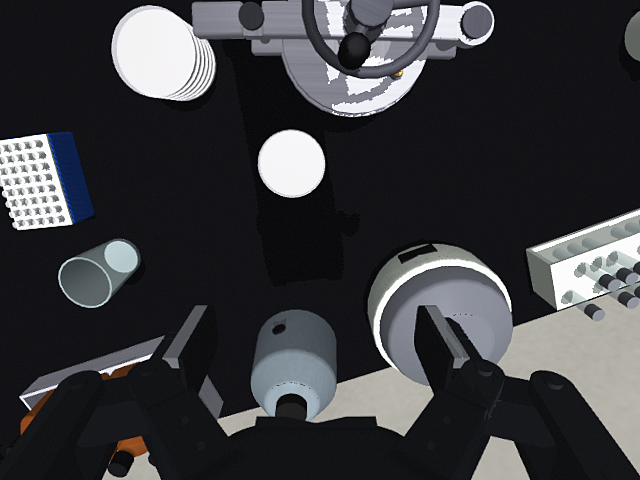

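Wrist view: the bar spans the lid, its hook on the stud at (250,15) and pivot at (477,20). Handle head is around (353,50), hub (368,5). I'll resolve the handle with rays.

```bash
python3 - <<'E'
from h import *
import pickle; s,c=pickle.load(open("w2.pkl","rb"))
for n,uv,z in [("hub",(368,5),240),("piv",(477,21),207),("stud",(251,16),207)]: print(n,onz(c,uv,z,s).round(1))
for z in (239,276): print(z,[onz(c,uv,z,s).round(1)[:2] for uv in [(352,50),(355,46),(368,40)]])
R,t=pose(c,s); print("cam",t,"nadir",proj(c,[[t[0],t[1],0]],s))
g=cv2.cvtColor(c["frame"],cv2.COLOR_RGB2GRAY)
cv2.imwrite("pics/w2z.png",cv2.resize(c["frame"][0:110,270:460,::-1],None,fx=4,fy=4,interpolation=cv2.INTER_CUBIC))
ctr=np.array([484.2,-29.1]); R=cv2.Rodrigues(np.array(s["tool_rot"]))[0]
for ph in range(-90,60,10):
    d=35*np.array([np.cos(np.radians(ph)),np.sin(np.radians(ph))])
    print(ph,proj(c,[[*(ctr+d),239],[*(ctr+d),276]],s).round(0).tolist())
E
```

```text
hub [483.9 -30.5 240. ]
piv [513.2  47.8 207. ]
stud [ 453.6 -102.8  207. ]
239 [array([504.8, -48.5]), array([503.3, -45.9]), array([502.9, -36.9])]
276 [array([509.6, -54.1]), array([508.3, -51.9]), array([507.9, -44.2])]
cam [536.73522151 -85.71988788 486.2181114 ] nadir [[315.69696844 119.64442941]]
-90 [[318.0, 27.0], [318.0, 9.0]]
-80 [[322.0, 36.0], [323.0, 20.0]]
-70 [[328.0, 44.0], [330.0, 31.0]]
-60 [[334.0, 52.0], [338.0, 39.0]]
-50 [[342.0, 57.0], [347.0, 46.0]]
-40 [[351.0, 61.0], [357.0, 51.0]]
-30 [[360.0, 64.0], [368.0, 54.0]]
-20 [[369.0, 65.0], [379.0, 55.0]]
-10 [[378.0, 64.0], [390.0, 54.0]]
0 [[388.0, 61.0], [401.0, 51.0]]
10 [[396.0, 57.0], [411.0, 45.0]]
20 [[404.0, 51.0], [420.0, 39.0]]
30 [[411.0, 44.0], [429.0, 30.0]]
40 [[417.0, 35.0], [436.0, 20.0]]
50 [[421.0, 26.0], [441.0, 9.0]]
```

View pics/w2z.png

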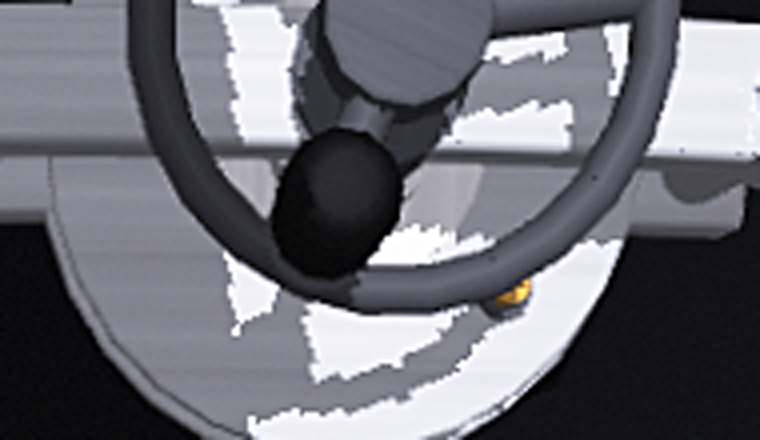

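Crop: the handle's top is at about (357,45) full-frame and its base near (351,57). That puts the handle at about (509,-52), i.e. -42° from the axis at (484,-29). Moving over it and descending open.

Request:
carry_out --increments '[[[0.0055,-0.0305,0],[0,0,0],0],[[0.0055,-0.0305,0],[0,0,0],0],[[0.0055,-0.0305,0],[0,0,0],0],[[0.0053,-0.03,0],[0,0,0],0],[[0,0,0],[0,0,0],0]]'

```text
clock: 10.02
eef_pos: [508.0, -51.4, 345.5]
tool_rot: [-2.588, -1.779, -0.002]
contact_force: [1.6, -0.8, -0.4]
grip_width: 1.0
```

```bash
python3 - <<'E'
from h import *
s=get_state();c=read_camera("wrist"); print(s["eef_pos"],s["q"].round(2))
cv2.imwrite("pics/w3.png",c["frame"][120:480,60:580,::-1])
ctr=np.array([484.2,-29.1])
for ph in (-50,-40,-30):
    d=35*np.array([np.cos(np.radians(ph)),np.sin(np.radians(ph))])
    print(ph,(proj(c,[[*(ctr+d),239],[*(ctr+d),276]],s)-[60,120]).round(0).tolist())
print(proj(c,[[*ctr,236],[*s["eef_pos"][:2],276],[513.5,47,207],[454.9,-105.2,207]],s)-[60,120])
E
```

```text
[507.96994116 -51.39331944 345.47169473] [-0.56  0.05  0.56  1.84 -0.03  1.25  1.22]
-50 [[249.0, 117.0], [248.0, 136.0]]
-40 [[257.0, 121.0], [257.0, 139.0]]
-30 [[264.0, 122.0], [266.0, 142.0]]
[[272.15952037  76.26668262]
 [255.38032998 135.24593966]
 [370.78661735  69.03353357]
 [169.55680195  68.92792284]]
```

View pics/w3.png

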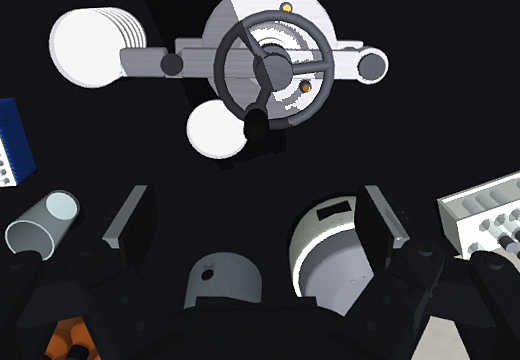

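Wrist crop: the hub is at (274,69) and the handle leads from it to about (257,130), near the predicted -41°. The whole pattern sits about 4 mm toward the robot, so I'll shift 2 mm and descend.

Request:
carry_out --increments '[[[0,-0.002,0.02],[0,0,0],0],[[0,0,0.03],[0,0,0],0],[[0,0,0.03],[0,0,0],0],[[0,0,0.019],[0,0,0],0],[[0,0,0],[0,0,0],0]]'

```text
clock: 10.7
eef_pos: [507.4, -51.9, 245.2]
tool_rot: [-2.59, -1.777, 0.004]
contact_force: [0.1, 0.2, -0.2]
grip_width: 1.0
```

Request:
carry_out --increments '[[[0,0,0],[0,0,0],120],[[0,0,0],[0,0,0],160],[[0,0,0],[0,0,0],190],[[0,0,0],[0,0,0],230],[[0,0,0],[0,0,0],255],[[0,0,0],[0,0,0],255],[[0,0,0],[0,0,0],255]]' --squeeze 25

```text
clock: 11.58
eef_pos: [508.0, -51.1, 246.6]
tool_rot: [2.589, 1.779, 0.001]
contact_force: [-0.9, -0.8, 5.8]
grip_width: 0.201
```

Gripped (opening about 17 mm, the handle's width). Next I'll tabulate the circle increments in tool axes.

```bash
python3 - <<'E'
from h import *
s=get_state(); print(s["eef_pos"],s["contact_force"].round(1),s["moment"].round(2))
a0=np.radians(-20.7); d=-.12
for k in range(60):
    a,b=a0+k*d,a0+(k+1)*d
    print(k,[round(.035*(np.sin(b)-np.sin(a)),4),round(.035*(np.cos(b)-np.cos(a)),4),round(.01*.12/2/np.pi,4)],end=" " if k%3<2 else "\n")
E
```

```text
[508.04571111 -51.06104455 246.63705857] [-0.9 -0.8  5.8] [-0.05  0.28  0.05]
0 [np.float64(-0.0038), np.float64(-0.0017), 0.0002] 1 [np.float64(-0.0036), np.float64(-0.0022), 0.0002] 2 [np.float64(-0.0033), np.float64(-0.0026), 0.0002]
3 [np.float64(-0.003), np.float64(-0.003), 0.0002] 4 [np.float64(-0.0026), np.float64(-0.0033), 0.0002] 5 [np.float64(-0.0022), np.float64(-0.0036), 0.0002]
6 [np.float64(-0.0017), np.float64(-0.0038), 0.0002] 7 [np.float64(-0.0013), np.float64(-0.004), 0.0002] 8 [np.float64(-0.0008), np.float64(-0.0041), 0.0002]
9 [np.float64(-0.0003), np.float64(-0.0042), 0.0002] 10 [np.float64(0.0002), np.float64(-0.0042), 0.0002] 11 [np.float64(0.0007), np.float64(-0.0041), 0.0002]
12 [np.float64(0.0012), np.float64(-0.004), 0.0002] 13 [np.float64(0.0017), np.float64(-0.0038), 0.0002] 14 [np.float64(0.0021), np.float64(-0.0036), 0.0002]
15 [np.float64(0.0025), np.float64(-0.0033), 0.0002] 16 [np.float64(0.0029), np.float64(-0.003), 0.0002] 17 [np.float64(0.0033), np.float64(-0.0026), 0.0002]
18 [np.float64(0.0036), np.float64(-0.0022), 0.0002] 19 [np.float64(0.003
[... 1442 characters left out ...]
] 47 [np.float64(-0.0041), np.float64(0.0009), 0.0002]
48 [np.float64(-0.0042), np.float64(0.0004), 0.0002] 49 [np.float64(-0.0042), np.float64(-0.0001), 0.0002] 50 [np.float64(-0.0042), np.float64(-0.0006), 0.0002]
51 [np.float64(-0.0041), np.float64(-0.0011), 0.0002] 52 [np.float64(-0.0039), np.float64(-0.0015), 0.0002] 53 [np.float64(-0.0037), np.float64(-0.002), 0.0002]
54 [np.float64(-0.0034), np.float64(-0.0024), 0.0002] 55 [np.float64(-0.0031), np.float64(-0.0028), 0.0002] 56 [np.float64(-0.0027), np.float64(-0.0032), 0.0002]
57 [np.float64(-0.0023), np.float64(-0.0035), 0.0002] 58 [np.float64(-0.0019), np.float64(-0.0037), 0.0002] 59 [np.float64(-0.0014), np.float64(-0.0039), 0.0002]
```

Request:
carry_out --increments '[[[-0.0038,-0.0017,0.0002],[0,0,0],255]]'

```text
clock: 11.7
eef_pos: [506.1, -52.9, 246.6]
tool_rot: [2.588, 1.78, 0.004]
contact_force: [5.6, 6.7, 1.7]
grip_width: 0.195
```

Request:
carry_out --increments '[[[-0.0036,-0.0022,0.0002],[0,0,0],255]]'

```text
clock: 11.82
eef_pos: [502.9, -55.6, 246.5]
tool_rot: [2.588, 1.78, 0.005]
contact_force: [6.5, 5.1, 1.5]
grip_width: 0.203
```

Request:
carry_out --increments '[[[-0.0033,-0.0026,0.0002],[0,0,0],255]]'

```text
clock: 11.95
eef_pos: [499.4, -57.8, 246.3]
tool_rot: [2.588, 1.78, 0.005]
contact_force: [6.7, 4.7, 0.2]
grip_width: 0.198
```

Request:
carry_out --increments '[[[-0.003,-0.003,0.0002],[0,0,0],255]]'

```text
clock: 12.08
eef_pos: [495.5, -59.6, 246.1]
tool_rot: [2.588, 1.779, 0.005]
contact_force: [8.3, 3.6, 0.2]
grip_width: 0.196
```

Request:
carry_out --increments '[[[-0.0026,-0.0033,0.0002],[0,0,0],255]]'

```text
clock: 12.2
eef_pos: [491.5, -61.0, 245.9]
tool_rot: [2.587, 1.779, 0.005]
contact_force: [8.4, 3.5, 0.4]
grip_width: 0.2
```

Request:
carry_out --increments '[[[-0.0022,-0.0036,0.0002],[0,0,0],255]]'

```text
clock: 12.32
eef_pos: [487.4, -61.9, 245.7]
tool_rot: [2.588, 1.779, 0.005]
contact_force: [9.2, 2.0, -1.1]
grip_width: 0.201
```

Request:
carry_out --increments '[[[-0.0017,-0.0038,0.0002],[0,0,0],255]]'

```text
clock: 12.45
eef_pos: [483.2, -62.2, 245.5]
tool_rot: [2.588, 1.779, 0.005]
contact_force: [9.6, 1.9, -1.2]
grip_width: 0.201
```

Request:
carry_out --increments '[[[-0.0013,-0.004,0.0002],[0,0,0],255]]'

```text
clock: 12.58
eef_pos: [479.1, -62.1, 245.3]
tool_rot: [2.587, 1.778, 0.005]
contact_force: [9.5, 1.9, -0.7]
grip_width: 0.202
```

Request:
carry_out --increments '[[[-0.0008,-0.0041,0.0002],[0,0,0],255]]'

```text
clock: 12.7
eef_pos: [475.0, -61.4, 245.2]
tool_rot: [2.587, 1.778, 0.005]
contact_force: [10.3, 0.7, -0.9]
grip_width: 0.203
```

Request:
carry_out --increments '[[[-0.0003,-0.0042,0.0002],[0,0,0],255]]'

```text
clock: 12.82
eef_pos: [470.9, -60.3, 244.9]
tool_rot: [2.587, 1.778, 0.005]
contact_force: [9.6, -0.2, -0.2]
grip_width: 0.204
```

Request:
carry_out --increments '[[[0.0002,-0.0042,0.0002],[0,0,0],255]]'

```text
clock: 12.95
eef_pos: [467.1, -58.7, 244.8]
tool_rot: [2.587, 1.778, 0.004]
contact_force: [9.9, -1.7, -1.4]
grip_width: 0.199
```

Request:
carry_out --increments '[[[0.0007,-0.0041,0.0002],[0,0,0],255]]'

```text
clock: 13.08
eef_pos: [463.5, -56.7, 244.6]
tool_rot: [2.587, 1.778, 0.005]
contact_force: [9.7, -1.9, -0.4]
grip_width: 0.201
```

Request:
carry_out --increments '[[[0.0012,-0.004,0.0002],[0,0,0],255]]'

```text
clock: 13.2
eef_pos: [460.2, -54.3, 244.4]
tool_rot: [2.587, 1.778, 0.004]
contact_force: [8.8, -3.3, 0.5]
grip_width: 0.202
```

Request:
carry_out --increments '[[[0.0017,-0.0038,0.0002],[0,0,0],255]]'

```text
clock: 13.32
eef_pos: [457.2, -51.5, 244.2]
tool_rot: [2.588, 1.777, 0.004]
contact_force: [9.1, -4.4, 0.5]
grip_width: 0.203
```

Request:
carry_out --increments '[[[0.0021,-0.0036,0.0002],[0,0,0],255]]'

```text
clock: 13.45
eef_pos: [454.5, -48.4, 244.0]
tool_rot: [2.588, 1.777, 0.004]
contact_force: [8.6, -5.6, 1.0]
grip_width: 0.203
```

Request:
carry_out --increments '[[[0.0025,-0.0033,0.0002],[0,0,0],255]]'

```text
clock: 13.58
eef_pos: [452.3, -45.0, 243.8]
tool_rot: [2.588, 1.777, 0.003]
contact_force: [7.4, -6.7, 2.4]
grip_width: 0.202
```

Request:
carry_out --increments '[[[0.0029,-0.003,0.0002],[0,0,0],255]]'

```text
clock: 13.7
eef_pos: [450.4, -41.3, 243.6]
tool_rot: [2.588, 1.777, 0.003]
contact_force: [6.2, -6.1, 3.7]
grip_width: 0.203
```

Request:
carry_out --increments '[[[0.0033,-0.0026,0.0002],[0,0,0],255]]'

```text
clock: 13.82
eef_pos: [449.0, -37.5, 243.3]
tool_rot: [2.588, 1.777, 0.002]
contact_force: [3.7, -8.5, 4.9]
grip_width: 0.204
```

Request:
carry_out --increments '[[[0.0036,-0.0022,0.0002],[0,0,0],255]]'

```text
clock: 13.95
eef_pos: [448.0, -33.4, 243.1]
tool_rot: [2.589, 1.777, 0.001]
contact_force: [2.6, -7.6, 6.8]
grip_width: 0.199
```

Request:
carry_out --increments '[[[0.0038,-0.0018,0.0002],[0,0,0],255]]'

```text
clock: 14.08
eef_pos: [447.5, -29.3, 242.9]
tool_rot: [2.589, 1.777, 0.001]
contact_force: [0.7, -8.9, 7.7]
grip_width: 0.198
```

Request:
carry_out --increments '[[[0.004,-0.0013,0],[0,0,0],255]]'

```text
clock: 14.2
eef_pos: [447.5, -25.1, 242.8]
tool_rot: [2.589, 1.777, 0.0]
contact_force: [0.5, -9.0, 5.4]
grip_width: 0.197
```

Request:
carry_out --increments '[[[0.0041,-0.0008,0],[0,0,0],255]]'

```text
clock: 14.32
eef_pos: [447.9, -21.0, 242.6]
tool_rot: [2.589, 1.777, -0.001]
contact_force: [-0.6, -8.1, 4.7]
grip_width: 0.196
```

Request:
carry_out --increments '[[[0.0042,-0.0003,0],[0,0,0],255]]'

```text
clock: 14.45
eef_pos: [448.9, -17.0, 242.4]
tool_rot: [2.59, 1.777, -0.002]
contact_force: [-2.0, -9.1, 4.9]
grip_width: 0.204
```

Request:
carry_out --increments '[[[0.0042,0.0002,0.0002],[0,0,0],255]]'

```text
clock: 14.58
eef_pos: [450.4, -13.0, 242.2]
tool_rot: [2.59, 1.778, -0.002]
contact_force: [-4.3, -7.8, 7.4]
grip_width: 0.197
```

Request:
carry_out --increments '[[[0.0041,0.0007,0.0002],[0,0,0],255]]'

```text
clock: 14.7
eef_pos: [452.4, -9.3, 241.9]
tool_rot: [2.59, 1.778, -0.002]
contact_force: [-7.0, -5.9, 8.5]
grip_width: 0.202
```

Request:
carry_out --increments '[[[0.004,0.0012,0.0001],[0,0,0],255]]'

```text
clock: 14.82
eef_pos: [454.7, -5.8, 241.8]
tool_rot: [-2.59, -1.778, 0.003]
contact_force: [-6.7, -5.5, 8.4]
grip_width: 0.198
```

Request:
carry_out --increments '[[[0.0039,0.0016,0.0001],[0,0,0],255]]'

```text
clock: 14.95
eef_pos: [457.5, -2.7, 241.6]
tool_rot: [-2.589, -1.778, 0.003]
contact_force: [-8.0, -5.6, 7.4]
grip_width: 0.199
```

Request:
carry_out --increments '[[[0.0036,0.0021,0.0001],[0,0,0],255]]'

```text
clock: 15.08
eef_pos: [460.6, 0.1, 241.4]
tool_rot: [-2.589, -1.778, 0.003]
contact_force: [-9.1, -3.0, 7.6]
grip_width: 0.198
```

Request:
carry_out --increments '[[[0.0034,0.0025,0.0002],[0,0,0],255]]'

```text
clock: 15.2
eef_pos: [464.1, 2.6, 241.2]
tool_rot: [-2.589, -1.778, 0.004]
contact_force: [-8.9, -2.2, 8.4]
grip_width: 0.201
```

Request:
carry_out --increments '[[[0.003,0.0029,0.0002],[0,0,0],255]]'

```text
clock: 15.32
eef_pos: [467.9, 4.6, 241.0]
tool_rot: [-2.588, -1.778, 0.003]
contact_force: [-9.9, -0.6, 8.1]
grip_width: 0.202
```

Request:
carry_out --increments '[[[0.0027,0.0032,0.0001],[0,0,0],255]]'

```text
clock: 15.45
eef_pos: [471.8, 6.1, 240.9]
tool_rot: [-2.588, -1.778, 0.003]
contact_force: [-8.8, 0.6, 7.0]
grip_width: 0.205
```

Request:
carry_out --increments '[[[0.0023,0.0035,0.0001],[0,0,0],255]]'

```text
clock: 15.58
eef_pos: [475.8, 7.2, 240.7]
tool_rot: [-2.588, -1.778, 0.003]
contact_force: [-9.5, 1.5, 5.4]
grip_width: 0.201
```

Request:
carry_out --increments '[[[0.0018,0.0038,0.0002],[0,0,0],255]]'

```text
clock: 15.7
eef_pos: [480.0, 7.7, 240.5]
tool_rot: [-2.587, -1.778, 0.003]
contact_force: [-8.5, 2.8, 6.1]
grip_width: 0.196
```

Request:
carry_out --increments '[[[0.0014,0.004,0.0002],[0,0,0],255]]'

```text
clock: 15.82
eef_pos: [484.3, 7.7, 240.3]
tool_rot: [-2.587, -1.779, 0.003]
contact_force: [-8.9, 3.6, 6.4]
grip_width: 0.203
```

Request:
carry_out --increments '[[[0.0009,0.0041,0.0002],[0,0,0],255]]'

```text
clock: 15.95
eef_pos: [488.6, 7.2, 240.1]
tool_rot: [-2.587, -1.779, 0.002]
contact_force: [-8.3, 4.4, 5.5]
grip_width: 0.203
```

Request:
carry_out --increments '[[[0.0004,0.0042,0.0002],[0,0,0],255]]'

```text
clock: 16.08
eef_pos: [492.6, 6.3, 240.0]
tool_rot: [-2.587, -1.779, 0.002]
contact_force: [-9.5, 5.5, 7.2]
grip_width: 0.202
```

Request:
carry_out --increments '[[[-0.0001,0.0042,0.0002],[0,0,0],255]]'

```text
clock: 16.2
eef_pos: [496.5, 4.8, 239.8]
tool_rot: [-2.586, -1.779, 0.002]
contact_force: [-9.4, 7.9, 8.1]
grip_width: 0.201
```

Request:
carry_out --increments '[[[-0.0006,0.0042,0.0002],[0,0,0],255]]'

```text
clock: 16.32
eef_pos: [500.2, 3.0, 239.6]
tool_rot: [-2.586, -1.779, 0.002]
contact_force: [-10.3, 7.5, 8.4]
grip_width: 0.2
```

Request:
carry_out --increments '[[[-0.0011,0.004,0.0002],[0,0,0],255]]'

```text
clock: 16.45
eef_pos: [503.6, 0.7, 239.5]
tool_rot: [-2.586, -1.779, 0.002]
contact_force: [-10.7, 10.0, 9.7]
grip_width: 0.2
```

Request:
carry_out --increments '[[[-0.0016,0.0039,0.0002],[0,0,0],255]]'

```text
clock: 16.58
eef_pos: [506.7, -1.9, 239.3]
tool_rot: [-2.585, -1.779, 0.001]
contact_force: [-11.0, 11.2, 9.2]
grip_width: 0.201
```

Tangential force was steady at about 9 N through 4.2 rad, then began rising, more steeply than expected. I'll check the state and the view before going on.

```bash
python3 - <<'E'
from h import *
s=get_state();c=read_camera("wrist"); s2=get_state()
for q in(s,s2): print(q["eef_pos"].round(1),q["contact_force"].round(1),q["moment"].round(2),q["q"].round(2))
cv2.imwrite("pics/w4.png",c["frame"][:,:,::-1])
E
```

```text
[506.7  -1.9 239.3] [-11.   11.2   9.2] [2.46 2.24 0.03] [-0.58  0.15  0.51  1.99 -0.09  1.03  1.18]
[507.1  -2.4 239.4] [-4.3  7.6  5.3] [ 1.41  0.95 -0.  ] [-0.58  0.15  0.51  1.99 -0.09  1.03  1.18]
```

View pics/w4.png

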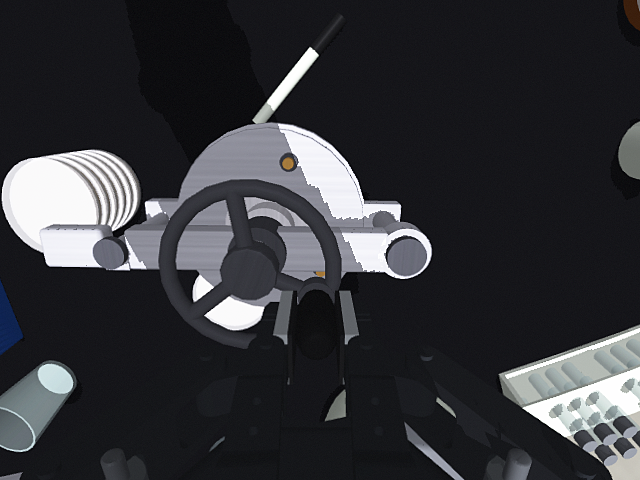

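Wrist view: the bar tail is still at the stud (110,250), the grip is on the handle at (317,320), and nothing is fouling. The force rise starts at about 4.15 rad of turn, so I'm roughly 0.65 rad past touch. I'll go on in small steps.

Request:
carry_out --increments '[[[-0.002,0.0037,0.0001],[0,0,0],255]]'

```text
clock: 16.75
eef_pos: [509.4, -4.8, 239.2]
tool_rot: [-2.585, -1.779, 0.001]
contact_force: [-9.8, 13.3, 9.2]
grip_width: 0.2
```

Request:
carry_out --increments '[[[-0.0025,0.0034,0.0001],[0,0,0],255]]'

```text
clock: 16.88
eef_pos: [511.8, -8.0, 239.1]
tool_rot: [-2.584, -1.78, 0.0]
contact_force: [-8.8, 15.3, 8.7]
grip_width: 0.199
```

Request:
carry_out --increments '[[[-0.0029,0.0031,0.0002],[0,0,0],255]]'

```text
clock: 17.0
eef_pos: [513.8, -11.5, 239.0]
tool_rot: [-2.584, -1.78, -0.0]
contact_force: [-9.1, 16.8, 8.9]
grip_width: 0.201
```

```bash
python3 - <<'E'
from h import *
pts=dict([(24,(452.4,-9.3)),(29,(467.9,4.6)),(34,(488.6,7.2)),(39,(506.7,-1.9)),(0,(506.1,-52.9)),(5,(487.4,-61.9)),(10,(467.1,-58.7)),(14,(454.5,-48.4)),(19,(447.5,-29.3))])
P=np.array([pts[k] for k in sorted(pts)])
A=np.c_[2*P,np.ones(len(P))]; x=np.linalg.lstsq(A,(P**2).sum(1),rcond=None)[0]
print("centre",x[:2],"r",np.sqrt(x[2]+x[:2]@x[:2])); print(np.linalg.norm(P-x[:2],axis=1).round(2))
s=get_state(); print(s["eef_pos"],s["contact_force"].round(1)); d=s["eef_pos"][:2]-x[:2]; a=lambda v:np.arctan2(v[1],v[0])
print("angles",[(k,round(float(a(np.array(v)-x[:2])),3)) for k,v in sorted(pts.items())],a(d))
E
```

```text
centre [482.42871773 -27.22630575] r 35.00080937425556
[34.92 35.03 35.01 35.05 34.99 34.97 34.99 34.98 35.08]
[513.79271384 -11.4876354  238.97986033] [-9.1 16.8  8.9]
angles [(0, -0.826), (5, -1.428), (10, -2.024), (14, -2.493), (19, -3.082), (24, 2.603), (29, 1.999), (34, 1.393), (39, 0.807)] 0.4650921016894735
```

The circle fit is clean (r = 35.0 mm, residuals under 0.1 mm), so the bar has not moved. Force is now about 19 N and rising faster than stated, so I'll see what it does on a hold.

Request:
carry_out --increments '[[[0,0,0],[0,0,0],255]]'

```text
clock: 17.12
eef_pos: [514.3, -12.5, 239.0]
tool_rot: [-2.586, -1.78, -0.001]
contact_force: [-3.5, 9.3, 3.3]
grip_width: 0.2
```

Request:
carry_out --increments '[[[0,0,0],[0,0,0],255]]'

```text
clock: 17.25
eef_pos: [514.3, -12.7, 239.0]
tool_rot: [-2.587, -1.78, -0.001]
contact_force: [-2.0, 9.1, 4.5]
grip_width: 0.201
```

```bash
python3 - <<'E'
from h import *
for i in range(2):
    s=get_state(); print(s["eef_pos"].round(2),s["contact_force"].round(1),s["moment"].round(2),s["joint_efforts"].round(2)); read_camera("top")
E
```

```text
[514.35 -12.7  239.01] [-2.   9.1  4.5] [1.8  0.43 0.02] [  4.32 -52.61   8.66 -43.65   2.38  -0.7    0.  ]
[514.36 -12.75 239.01] [-2.1  7.9  2.9] [1.81 0.44 0.01] [  4.32 -52.64   8.67 -43.65   2.38  -0.7   -0.  ]
```

On hold the force decays from 19 N to 9 N while the handle creeps forward, so resistance depends on rate and the slow value fits the stated figures. By angle I'm about 1.0 rad past the touch at 1.42 rad; the target heading is about -0.12 rad. I'll go on at half speed.

Request:
carry_out --increments '[[[-0.0015,0.0014,0.0001],[0,0,0],255]]'

```text
clock: 17.48
eef_pos: [514.8, -13.7, 238.9]
tool_rot: [-2.585, -1.78, -0.001]
contact_force: [-6.9, 16.8, 7.4]
grip_width: 0.199
```

Request:
carry_out --increments '[[[-0.0016,0.0013,0.0001],[0,0,0],255]]'

```text
clock: 17.6
eef_pos: [515.4, -15.2, 238.8]
tool_rot: [-2.584, -1.78, -0.001]
contact_force: [-6.0, 17.9, 8.5]
grip_width: 0.203
```

Request:
carry_out --increments '[[[-0.0017,0.0012,0.0001],[0,0,0],255]]'

```text
clock: 17.73
eef_pos: [516.0, -17.0, 238.8]
tool_rot: [-2.584, -1.78, -0.002]
contact_force: [-6.2, 18.3, 7.5]
grip_width: 0.201
```

Request:
carry_out --increments '[[[-0.0018,0.0011,0.0001],[0,0,0],255]]'

```text
clock: 17.85
eef_pos: [516.5, -18.9, 238.7]
tool_rot: [-2.584, -1.781, -0.002]
contact_force: [-5.5, 18.7, 7.6]
grip_width: 0.2
```

Request:
carry_out --increments '[[[-0.0018,0.001,0.0001],[0,0,0],255]]'

```text
clock: 17.98
eef_pos: [516.9, -20.8, 238.7]
tool_rot: [-2.584, -1.781, -0.003]
contact_force: [-4.6, 19.2, 6.5]
grip_width: 0.2
```

Request:
carry_out --increments '[[[-0.0019,0.0009,0.0001],[0,0,0],255]]'

```text
clock: 18.1
eef_pos: [517.3, -22.8, 238.6]
tool_rot: [-2.584, -1.781, -0.003]
contact_force: [-3.0, 20.5, 7.2]
grip_width: 0.205
```

Request:
carry_out --increments '[[[-0.0019,0.0008,0.0001],[0,0,0],255]]'

```text
clock: 18.23
eef_pos: [517.5, -24.8, 238.6]
tool_rot: [-2.584, -1.781, -0.003]
contact_force: [-3.5, 20.9, 6.0]
grip_width: 0.2
```

Request:
carry_out --increments '[[[-0.002,0.0007,0.0001],[0,0,0],255]]'

```text
clock: 18.35
eef_pos: [517.6, -26.8, 238.5]
tool_rot: [-2.584, -1.781, -0.004]
contact_force: [-1.9, 22.6, 5.7]
grip_width: 0.202
```

Request:
carry_out --increments '[[[-0.002,0.0006,0.0001],[0,0,0],255]]'

```text
clock: 18.48
eef_pos: [517.5, -28.8, 238.4]
tool_rot: [-2.584, -1.781, -0.004]
contact_force: [-1.4, 22.6, 6.1]
grip_width: 0.2
```

Request:
carry_out --increments '[[[0,0,0],[0,0,0],255],[[0,0,0],[0,0,0],255]]'

```text
clock: 18.73
eef_pos: [517.5, -29.7, 238.4]
tool_rot: [-2.585, -1.781, -0.003]
contact_force: [-1.7, 15.5, 5.8]
grip_width: 0.2
```

The handle is at about 1.49 rad past touch, roughly a quarter turn. I'll release, rise and look.

Request:
carry_out --increments '[[[0,0,0],[0,0,0],170],[[0,0,0],[0,0,0],100],[[0,0,0],[0,0,0],0],[[0,0,0],[0,0,0],0],[[0,0,0],[0,0,0],0],[[0,0,0],[0,0,0],0]]'

```text
clock: 19.48
eef_pos: [517.0, -32.7, 238.1]
tool_rot: [-2.589, -1.779, 0.0]
contact_force: [-0.0, 0.0, -0.9]
grip_width: 1.003
```

Request:
carry_out --increments '[[[0,0,-0.01],[0,0,0],0],[[0,0,-0.03],[0,0,0],0],[[0,0,-0.04],[0,0,0],0],[[0,0.02,-0.04],[0,0,0],0],[[0,0.03,0],[0,0,0],0],[[0,0.03,0],[0,0,0],0],[[0,0.03,0],[0,0,0],0],[[0,0,0],[0,0,0],0],[[0,0,0],[0,0,0],0]]'

```text
clock: 20.6
eef_pos: [619.4, -72.1, 358.4]
tool_rot: [-2.589, -1.779, 0.0]
contact_force: [-0.1, 0.7, 0.8]
grip_width: 1.005
```

```bash
python3 - <<'E'
from h import *
s=get_state();c=read_camera("wrist"); save(c,"w5.png"); print(s["eef_pos"],s["contact_force"],s["grip_width"])
print(proj(c,[[513.5,47,207],[454.9,-105.2,207],[517.4,-29.7,268],[517.4,-29.7,231]],s))
E
```

```text
[619.36126723 -72.10984491 358.35155021] [-0.055651    0.74693796  0.77494377] 1.0054588821382768
[[411.95417187  40.69868047]
 [196.90426865  41.41496929]
 [320.23954119  73.90611061]
 [319.56852641  80.28181313]]
```

View pics/w5.png

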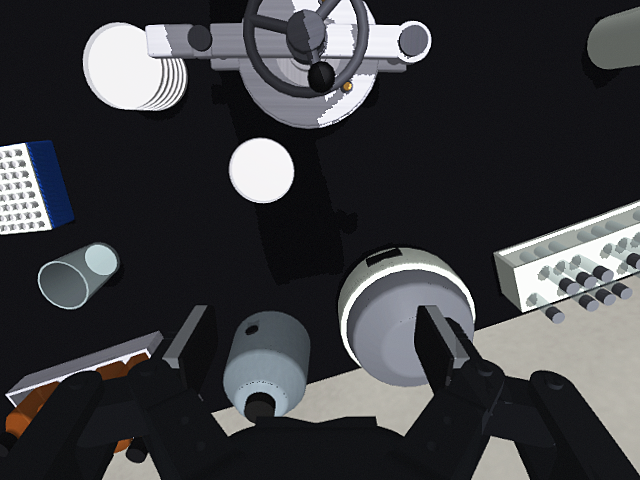

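Wrist view: the bar is home with the stud at (199,38) and pivot at (414,41). The handle is at (321,75), where I left it (predicted (320,74)). The bystanders are undisturbed and the gripper is clear, so I'm handing in.

```bash
python3 -c "
from h import *
print(job_done())"
```

```text
the job is handed in; nothing more can be done
None
```

I closed the jar and handed it in at about 21 s of robot time. One reading disagreed with the data, so the clamp force on the lid is not confirmed.

- **Bar:** I pushed it to its hard stop, where motion stopped and the force rose above 20 N. It stayed home: the handle then ran on a clean 35.0 mm circle, and the last picture shows the stud in the hook.
- **Handwheel:** I led the handle clockwise at a steady 9 N or so. Touch showed as a clear rise after about 4.1 rad (0.66 turn), and I went on about 1.5 rad, roughly a quarter turn, before letting go.
- **Release:** The handle stayed where I left it. The gripper reads no contact, and the dish, plates, tip box and beaker look untouched. The marker, reagent and sprayer were out of that last view, but the arm never worked near them.

**What disagreed:** after touch the handle force climbed about 10 N per radian, not the stated 3.3, reaching about 23 N while moving. It fell off on pauses, so some of it may be drag that depends on speed, but it did not ease much at half speed. I stopped by angle, which by the stated stiffness puts about 80 N on the lid. I had no direct reading of the lid force. If it rose in step with the handle force, it could have passed the 150 N limit. I saw no crack in the last picture, which was from above.

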